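Take the snap-fit cover off the tripped power box and reset its breaker

TASK

The field radio has lost power because the breaker under the cover of the black power box has tripped. Squeeze the cover's two yellow side tabs together and, holding them in, ease the cover about in its loose seat until both catches are clear so that it lifts off without being forced; set it down (do not drop it) right way up in the middle of the orange mat. Then push the red reset button fully in with a light press, leaving the other things on the table where they are.

Things in the scene. Friction and masses are not known exactly. Their poses are not given: they have to be found in the camera images.
- power_box: Fixed black box, 170 (x) x 120 (y) x 45 mm high; origin: centre of its underside, on the table. On its top a dark bezel frame (55 x 66 mm, 15 mm high) with a catch lip at its +y and -y ends holds the cover. The bezel sits on slotted screws, up to 3.5 mm either way along the box's y from the box's middle: this is not in the readings. Pushing box or button with over 30 N is too hard.
- cover_mid (a point): Light grey snap-fit cover, 48 x 49 x 50 mm high, 0.1 kg with tabs; point at its centre, 25 mm above its foot, which stands on the box top; axes along the box's. It starts over the box's middle but is loose in the bezel: from the bezel's centre it can slide 3.8 mm each way along y, 1 mm along x. It is clear of the bezel after 20 mm of lift. Pressed against box or bezel with over 40 N it breaks.
- tab_a_face (a point): Yellow ribbed tab on the cover's +y side, 22 mm wide, 29 mm high, its lower edge 4 mm above the bezel's top; point at the middle of its outer face, 32 mm from the cover's centre and 8.5 mm above point cover_mid. Both tabs: 64 mm over the outer faces, 53 mm when fully in. Each is sprung (4 N at first, 10 N at its stop), goes in 5.5 mm to a hard stop, and breaks above 45 N.
- tab_b_face (a point): The same tab on the cover's -y side. A barb at the foot of each tab hooks under the bezel's lip of that side, with 2 mm of upward play. Both barbs are clear, and the cover lifts straight off, only when both tabs are in to their stops and the cover stands within about 0.5 mm of the bezel's centre along y (the middle of its free play); else one stays hooked, and breaks above 15 N.
- button_top (a point): Centre of the top of the round red reset button, 15 mm across, with a white band under it, under the cover in the middle of the box top; at first (popped out) 67 mm above the table, 7 mm above the bezel's top. It goes straight down.
- breaker (a joint): Travel of the reset button in m: 0 popped out (tripped), 0.006 fully in. It moves stiffly (about 4 N) and stays where it is left.
- mat: Fixed flat orange mat, 160 (its x) x 140 (its y) x 3 mm on the table; origin at the centre of its underside.
- phone_mid (a point): Bystander: black smartphone lying flat, 71 (its x) x 146 x 8.5 mm; point at its centre.
- mouse_mid (a point): Bystander: black computer mouse, 100 x 58 x 33 mm; point at its centre.
- microphone_mid (a point): Bystander: black hand microphone lying flat, 55 x 100 x 26 mm; point at its centre.
Mind the look-alikes: they are no part of the job. What is shaped like the mat but turquoise is not meant.

How it is judged:
By the outcome, as a careful person would: the job done as asked, in the order asked, and still so for the second after the job is handed in, with the robot touching nothing.
It also fails if it takes over 72 s, if anything falls off the work surface, if the arm or the gripper's body presses on something with over 40 N, if the wrist force passes 120 N, or if a joint passes its speed limit or range.

ROBOT

A 6-joint arm with a two-finger parallel gripper is mounted at the origin on the work surface. World frame = base frame: x ahead of the robot, y to its left, z up, the work surface at z = 0. Lengths are in mm, angles in rad, forces in N, time in s.
With the tool pointing down it reaches from about 400 to 825 mm from the base axis. Payload 7 kg.
Tool frame: the origin (TCP) lies at the very end of the fingers, on their centre line; the grasp point (between the pads) lies ctrl.tcp_to_grasp behind it (ctrl.tcp_to_grasp is the distance from the TCP to the grasp point, in mm); z points along the fingers, y is the direction in which the jaws open and shut (so a half turn about z gives the same grasp; the last joint's range is limited). The gripper opens to 85 mm and grips with 20 to 120 N. Pads are 22 mm wide; open, the fingers measure 114 mm over their backs; the gripper's body (76 mm by 85 mm) begins 54 mm behind the grasp point. The pads swing forward as they close: fully open they stand 13 mm farther back than shut.
Start: joints at [-0.983, 0.359, 0.012, 0, -1.224, -0.288], TCP at [199.321, -644.877, 231.302] pointing down, gripper open.
Joint ranges: [-3.07, 3.07], [-1.43, 2.12], [-1.02, 1.25], [-3.03, 1.67], [-3.05, -0], [-3.03, 3.03]. Speed limits (rad/s): [2.39, 2.39, 3.01, 3.14, 3.14, 3.14].

INTERFACE

Orientations are given as a unit quaternion [w, x, y, z].
In Python, from plant import ctrl gives the robot as it stands. Calls block until the motion is done:
- ctrl.move_to(position, orientation): joint-space move of the TCP to a pose.
- ctrl.move_linear(position, attitude=None, feed=150): straight line of the TCP; attitude=None keeps the orientation; feed is the mean speed in mm/s.
- ctrl.set_joints(angles): joint-space move.
- ctrl.gripper_open() and ctrl.close(effort=None): open the fingers fully, or close them until they stop; effort is the grip in N (None keeps the last).
- ctrl.sleep(seconds).
- ctrl.inverse_kinematics(position, orientation): joint angles nearest the present ones, or None.
- ctrl.read_state(): the state.
- ctrl.read_camera(name): name is "scene" or "side" or "wrist"; returns a dict with "img" (420x560x3 uint8, red, green, blue), "depth" (420x560 float32, mm along the optical axis (not along the pixel's ray), 0 where there is no reading), "mtx" (3x3 intrinsics, pixels), "dist_coeffs" ([k1, k2, p1, p2, k3] as OpenCV has them; the pictures are not rectified), "extrinsics" (4x4, takes a point from world to camera coordinates). Camera axes: x right, y down, z forward; pixel columns grow to the right and rows downward; lengths in mm; the calibration is good to about 2 mm. A picture is of the moment at which its call begins.
A pose or a line that the arm cannot do raises ctrl.MotionError and nothing moves.
- ctrl.hand_in(): hands the job in, once; it reports no verdict.
Trained networks look in a picture, given as the dict that the camera call returned (one of the last four; its "shot" number tells which), for a name from the list of things; names that differ only in an ending like _2 or _b are one class to them, and where a whole thing is asked for, a point or a joint stands for the part that bears it (a point fixed in the world has none). Each returns a list of dicts, best first, with "score" (0 to 1); they miss things now and then, are a little off and sometimes report something else, mostly with a low value. They report only what shows in the picture. A call takes as long as a camera call. They do not tell look-alikes from the thing itself.
- ctrl.regions_of(picture, thing): "mask" (420x560 bool, what is visible of it) and "location" ([row, column] as shares, 0 to 1, of the picture: columns of its width, rows of its height, amid what is visible of it).
- ctrl.landmark_of(picture, thing): "location" ([row, column] as shares, 0 to 1, of the picture: columns of its width, rows of its height: a listed point, or the origin of a listed thing).
The state is a dict: "time": time; "joint_positions": joint angles; "qvel": joint speeds; "joint_efforts": joint torques, N m; "eef_pos": TCP position; "tool_rot": TCP orientation; "wrist_force": force on the tool from outside, world axes, zero at the start; "torque": the same for the moment, N m; "finger_gap": finger opening in mm.
Only numpy, scipy, OpenCV 4.12 (cv2) and the standard library are available. Lean on these libraries where they do the work, as an engineer would, in place of code of your own. Each camera call takes 0.05 s, during which the arm holds its last target.

## Working session

There is one attempt and no reset: what is moved stays moved. The work goes in short steps, each a Python script; the robot and the scene stay as the last script left them, time stands still between calls to the robot, and variables do not carry over. Pictures are saved under pics/ and viewed, and the job is handed in when it is done.

```bash
ls; mkdir -p pics; cat > h.py <<'E'
import numpy as np, cv2
from plant import ctrl
def cam(n): return ctrl.read_camera(n)
def save(p,name,crop=None,scale=1):
    im=p["img"][...,::-1]
    if crop: im=im[crop[0]:crop[1],crop[2]:crop[3]]
    if scale!=1: im=cv2.resize(im,None,fx=scale,fy=scale,interpolation=cv2.INTER_CUBIC)
    cv2.imwrite("pics/"+name,im)
def proj(p,X):
    E=np.array(p["extrinsics"]);r,_=cv2.Rodrigues(E[:3,:3])
    return cv2.projectPoints(np.array(X,float).reshape(-1,1,3),r,E[:3,3],np.array(p["mtx"]),np.array(p["dist_coeffs"]))[0].reshape(-1,2)
def ray(p,uv):
    E=np.array(p["extrinsics"]);R=E[:3,:3];t=E[:3,3]
    n=cv2.undistortPoints(np.array(uv,float).reshape(-1,1,2),np.array(p["mtx"]),np.array(p["dist_coeffs"])).reshape(-1,2)
    d=np.c_[n,np.ones(len(n))]@R
    return -R.T@t,d
def onz(p,uv,z):
    o,d=ray(p,uv); return o+d*((z-o[2])/d[:,2])[:,None]
def withdepth(p,uv):
    o,d=ray(p,uv); uv=np.round(np.array(uv)).astype(int).reshape(-1,2)
    z=p["depth"][uv[:,1],uv[:,0]]
    return o+d*z[:,None]
def lm(p,t,k=3): 
    return [(round(float(r["score"]),2),np.round([r["location"][1]*560,r["location"][0]*420],1)) for r in ctrl.landmark_of(p,t)[:k]]
E
cat > a.py <<'E'
from h import *
for n in ["scene","side","wrist"]:
    p=cam(n);save(p,n+"0.png")
    print(n,np.round(np.linalg.inv(p["extrinsics"])[:3],2).tolist(),np.round(p["mtx"],1).tolist())
    for t in ["power_box","cover_mid","tab_a_face","tab_b_face","mat","phone_mid","mouse_mid","microphone_mid","button_top"]:
        L=lm(p,t); print(t,[(s,uv.tolist(),np.round(withdepth(p,[uv])[0],1).tolist()) for s,uv in L if 0<=uv[0]<559 and 0<=uv[1]<419])
s=ctrl.read_state();print(s,ctrl.tcp_to_grasp)
E
python3 a.py
```

```text
pics
scene [[-0.61, 0.64, -0.47, 905.64], [0.79, 0.5, -0.35, 282.26], [0.01, -0.58, -0.81, 714.34]] [[388.0, 0.0, 273.0], [0.0, 388.0, 215.3], [0.0, 0.0, 1.0]]
power_box [(0.93, [323.8, 272.9], [574.4, 159.2, 51.9])]
cover_mid [(0.71, [327.4, 255.7], [562.5, 153.1, 95.0])]
tab_a_face [(0.42, [342.9, 261.4], [553.3, 181.5, 91.8])]
tab_b_face [(0.47, [311.0, 248.1], [540.3, 106.9, 44.8])]
mat [(0.86, [221.0, 182.5], [500.1, -176.9, 3.1]), (0.82, [426.9, 226.0], [306.9, 271.6, 1.0])]
phone_mid [(0.65, [303.7, 372.9], [738.8, 232.6, 8.2])]
mouse_mid [(0.64, [134.4, 236.8], [739.2, -202.0, 32.7])]
microphone_mid [(0.84, [209.1, 297.5], [739.7, 11.5, 26.7]), (0.3, [139.5, 239.4], [736.9, -188.1, 33.3])]
button_top []
side [[-1.0, -0.03, 0.08, 448.83], [-0.08, 0.5, -0.86, 976.77], [-0.02, -0.87, -0.5, 640.09]] [[465.1, 0.0, 281.8], [0.0, 465.1, 217.3], [0.0, 0.0, 1.0]]
power_box []
cover_mid [(0.61, [272.1, 254.2], [542.2, 183.9, 93.8])]
tab_a_face [(0.59, [274.3, 259.6], [537.9, 183.7, 80.2])]
tab_b_face []
mat [(0.9, [299.6, 212.6], [501.2, -154.8, 4.1]), (0.64, [383.2, 320.4], [312.9, 27
[... 445 characters left out ...]
'joint_positions': array([-9.82883380e-01,  3.58590857e-01,  1.18926863e-02,  1.34895264e-05,
       -1.22409984e+00, -2.88155024e-01]), 'qvel': array([-0.00206193,  0.00072807, -0.00149755, -0.00059237,  0.00048732,
        0.00100526]), 'joint_efforts': array([ 2.56965533e-03, -5.82965505e+01,  2.93658221e+01,  6.94175944e+00,
       -6.81469737e-04,  4.02495914e-05]), 'eef_pos': array([ 199.325518  , -644.87378   ,  231.30740475]), 'tool_rot': array([-6.10074685e-06, -1.49320718e-01,  9.88788816e-01, -1.93014776e-06]), 'wrist_force': array([-0.42624538,  0.09859836, -0.74415109]), 'torque': array([-0.00224559,  0.01012945, -0.02407931]), 'finger_gap': 85.49955022443518} 18.700000000000003
```

View pics/scene0.png

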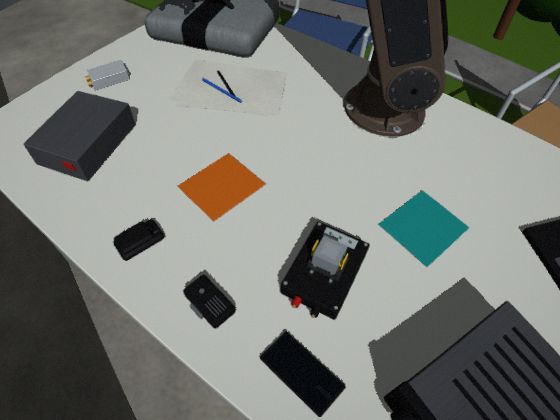

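View pics/side0.png

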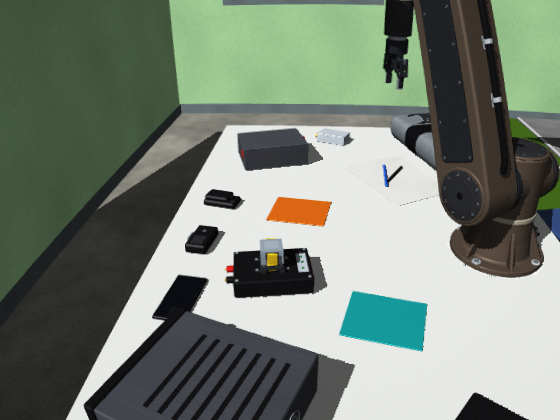

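The scene shows the orange mat at about (221,186), the turquoise look-alike at (424,228), and the power box with its grey cover at about (328,258). The mouse, microphone and phone are at (138,238), (209,298) and (303,373). Next I'll look at the box and the mat with the wrist camera.

```bash
cat > b.py <<'E'
from h import *
from scipy.spatial.transform import Rotation as Ro
p=cam("scene")
# box yaw/centre from depth
v,u=np.mgrid[0:420,0:560]
pts=withdepth(p,np.c_[u.ravel(),v.ravel()]);
hs=p["img"].reshape(-1,3).astype(int)
m=(abs(pts[:,0]-545)<140)&(abs(pts[:,1]-155)<140)&(abs(pts[:,2]-45)<4)
q=pts[m][:,:2].astype(np.float32); print(m.sum(),cv2.minAreaRect(q))
hsv=cv2.cvtColor(p["img"],cv2.COLOR_RGB2HSV).reshape(-1,3)
m=(hsv[:,0]>5)&(hsv[:,0]<18)&(hsv[:,1]>180)&(abs(pts[:,2])<15)&(pts[:,0]>350)&(pts[:,0]<650)&(pts[:,1]<-50)
q=onz(p,np.c_[u.ravel(),v.ravel()][m],3.)[:,:2].astype(np.float32);print("mat",m.sum(),cv2.minAreaRect(q))
s=ctrl.read_state();q=s["tool_rot"];R=Ro.from_quat([q[1],q[2],q[3],q[0]]).as_matrix()
w=cam("wrist");C=np.linalg.inv(w["extrinsics"])
print("cam in tool",R.T@(C[:3,3]-s["eef_pos"]),(R.T@C[:3,:3]).round(3).tolist())
E
python3 b.py
```

```text
3486 ((549.8365478515625, 150.2732696533203), (170.11886596679688, 120.94596862792969), 8.93951416015625)
mat 2939 ((504.20159912109375, -172.6096954345703), (138.4275665283203, 158.49713134765625), 80.90431213378906)
cam in tool [ 6.60600728e+01 -1.11491150e-01 -1.42982226e+02] [[-0.001, -0.964, -0.266], [1.0, -0.001, -0.001], [0.001, -0.266, 0.964]]
```

```bash
cat >> h.py <<'E'
from scipy.spatial.transform import Rotation as Ro
def rot(yaw): return Ro.from_euler('z',yaw,degrees=True)*Ro.from_euler('x',180,degrees=True)
def quat(yaw):
    q=rot(yaw).as_quat(); return [q[3],q[0],q[1],q[2]]
def viewpos(tgt,D,yaw):
    R=rot(yaw).as_matrix(); cam=np.array(tgt)-D*R@np.array([-.266,0,.964])
    return cam-R@np.array([66.06,-.11,-142.98])
E
cat > c.py <<'E'
from h import *
for y in (8.94,188.94):
    for pos in (viewpos([549.8,150.3,60],260,y),[549.8,150.3,62]):
        j=ctrl.inverse_kinematics(pos,quat(y)); print(y,np.round(pos),None if j is None else np.round(j,2))
for y in (-9.1,170.9):
    for pos in ([504,-173,30],[504,-173,90]):
        j=ctrl.inverse_kinematics(pos,quat(y)); print(y,pos,None if j is None else np.round(j,2))
y=188.94
ctrl.move_to(viewpos([549.8,150.3,60],260,y),quat(y))
ctrl.sleep(.3)
p=cam("wrist");save(p,"w1.png")
for t in ["power_box","cover_mid","tab_a_face","tab_b_face"]:
    L=lm(p,t); print(t,[(s,uv.tolist(),np.round(withdepth(p,[uv])[0],1).tolist()) for s,uv in L])
np.savez("w1.npz",**{k:np.array(v) for k,v in p.items()})
s=ctrl.read_state();print(s['time'],s['eef_pos'],s['wrist_force'])
E
python3 c.py
```

```text
8.94 [553. 151. 168.] [ 0.61  0.24 -0.31  0.   -1.02  1.12]
8.94 [550. 150.  62.] [ 0.61  0.35 -0.43  0.   -0.79  1.12]
188.94 [547. 150. 168.] [ 0.61  0.23 -0.32 -0.   -1.02 -2.03]
188.94 [550. 150.  62.] [ 0.61  0.35 -0.43 -0.   -0.79 -2.02]
-9.1 [504, -173, 30] [ 0.04  0.35 -0.54  0.   -0.68  1.37]
-9.1 [504, -173, 90] [ 0.04  0.27 -0.48  0.   -0.82  1.37]
170.9 [504, -173, 30] [ 0.04  0.35 -0.54 -0.   -0.68 -1.77]
170.9 [504, -173, 90] [ 0.04  0.27 -0.48 -0.   -0.82 -1.77]
power_box [(0.73, [280.9, 188.2], [529.7, 147.0, 95.0])]
cover_mid [(0.85, [279.3, 205.8], [542.3, 147.8, 96.0])]
tab_a_face [(0.72, [323.2, 207.1], [539.3, 179.6, 92.6])]
tab_b_face [(0.49, [239.4, 209.0], [550.1, 119.7, 92.6])]
5.2 [546.72104489 149.91781385 167.66491063] [ 0.11033194 -1.5331088  -0.00743735]
```

View pics/w1.png

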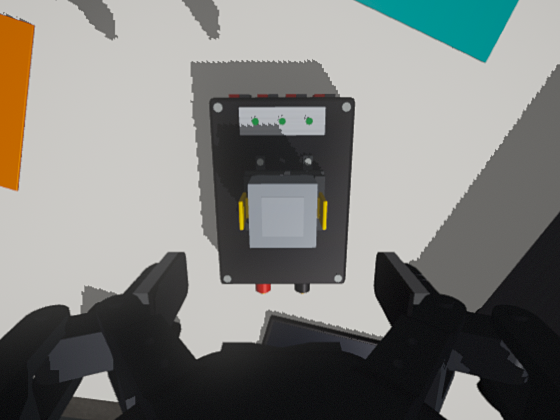

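The wrist view shows the cover top at about (282,215) and the yellow tabs at (243,213) and (323,213), square to the box. Next I'll fit the cover top and box from the depth data.

```bash
cat > d.py <<'E'
from h import *
d=np.load("w1.npz");p={k:d[k] for k in d.files}
v,u=np.mgrid[0:420,0:560];uv=np.c_[u.ravel(),v.ravel()]
pts=withdepth(p,uv);hsv=cv2.cvtColor(p["img"],cv2.COLOR_RGB2HSV).reshape(-1,3)
near=(abs(pts[:,0]-550)<110)&(abs(pts[:,1]-150)<85)
for n,m in {"top":near&(abs(pts[:,2]-95)<1.5)&(hsv[:,2]>110)&(hsv[:,1]<100),"box":near&(abs(pts[:,2]-45)<3),"bez":near&(abs(pts[:,2]-60)<3),
  "tabs":near&(hsv[:,0]>20)&(hsv[:,0]<35)&(hsv[:,1]>150)}.items():
    q=pts[m]; print(n,m.sum(),np.median(q[:,2]),cv2.minAreaRect(q[:,:2].astype(np.float32)))
E
python3 d.py
python3 -c "
import cv2;i=cv2.imread('pics/w1.png')[80:300,190:370];cv2.imwrite('pics/w1c.png',cv2.resize(i,None,fx=2.7,fy=2.7,interpolation=cv2.INTER_CUBIC))"
```

```text
top 3730 95.5814133235745 ((550.1043701171875, 151.1759490966797), (48.355594635009766, 49.00288009643555), 9.172651290893555)
box 18978 45.499562006361884 ((549.9736328125, 151.08306884765625), (169.56390380859375, 119.70037841796875), 9.073942184448242)
bez 332 60.52645111266598 ((549.5673828125, 152.70645141601562), (46.39557647705078, 65.86578369140625), 8.59081745147705)
tabs 453 91.88632213214152 ((528.6838989257812, 148.58111572265625), (96.01905822753906, 75.4583740234375), 11.173929214477539)
```

View pics/w1c.png

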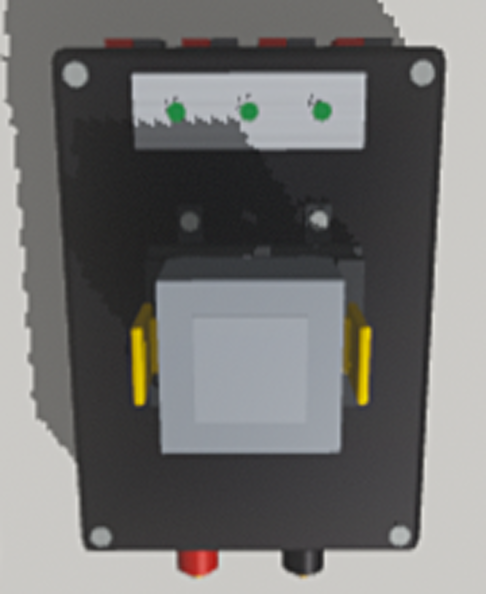

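```bash
cat > e.py <<'E'
from h import *
y=189.05
ctrl.move_to([550,151.1,110],quat(y))
ctrl.move_linear([550,151.1,61.5],feed=80)
ctrl.sleep(.2)
s=ctrl.read_state();print(s['time'],s['eef_pos'],s['wrist_force'],s['finger_gap'])
ctrl.close(28)
ctrl.sleep(.3)
s=ctrl.read_state();print(s['time'],s['eef_pos'],s['wrist_force'],s['finger_gap'])
p=cam("wrist");save(p,"w2.png",(100,420,60,500),1.6)
p=cam("side");save(p,"s2.png",(180,320,180,360),4)
np.savez("s2.npz",**{k:np.array(v) for k,v in p.items()})
E
python3 e.py
```

```text
6.5 [550.331426   151.31137213  62.07758709] [-0.14259185 -0.95740748 -0.3357459 ] 85.41615219462179
7.2333 [550.68770346 151.24175952  63.08782207] [-3.70886131 -0.95799457 12.78478845] 51.61914144998993
```

View pics/w2.png

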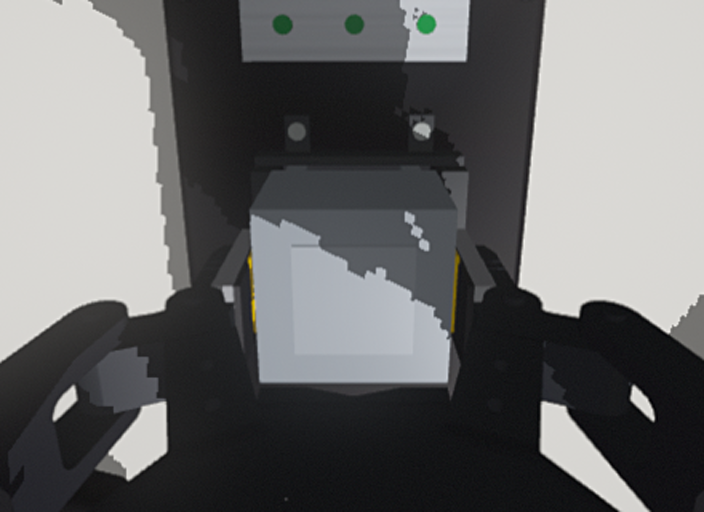

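View pics/s2.png

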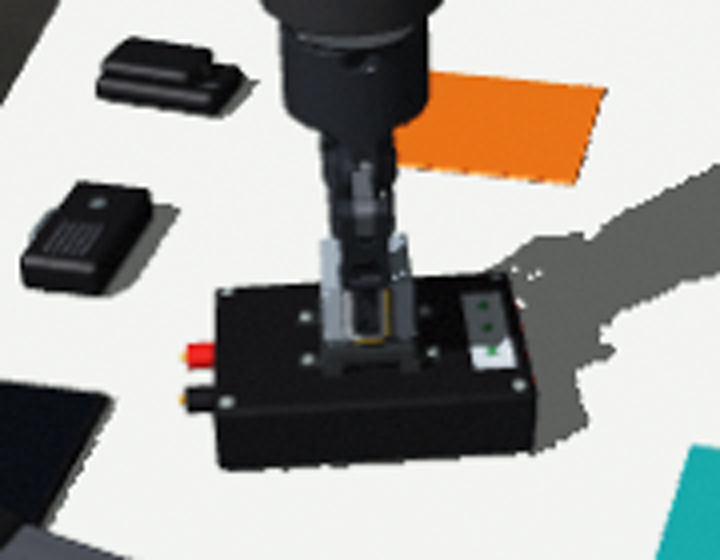

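Both tabs look fully in (gap 51.6 mm). The wrist reads 13 N upward from the pads swinging forward, so I'll ease that off and then feel for the free play along y.

```bash
cat >> h.py <<'E'
Y0=9.05
by=np.array([-np.sin(np.radians(Y0)),np.cos(np.radians(Y0)),0]); bx=np.array([by[1],-by[0],0])
O=np.array([550.,151.1,0])
def st():
    s=ctrl.read_state();e=s['eef_pos']-O;f=s['wrist_force']
    return s['time'],np.array([e@bx,e@by,e[2]]),np.array([f@bx,f@by,f[2]]),s['finger_gap']
def pr(tag=""):
    t,e,f,g=st();print(tag,round(t,2),"box xyz",e.round(2),"F",f.round(2),"gap",round(g,2));return e,f
def go(x,yy,z,feed=20):
    ctrl.move_linear(O+x*bx+yy*by+np.array([0,0,z]),feed=feed)
E
cat > f.py <<'E'
from h import *
pr("start")
for z in (62.0,62.4,62.8):
    go(0,0,z,20);ctrl.sleep(.1);e,f=pr("z%.1f"%z)
    if f[2]<3: break
E
python3 f.py
```

```text
start 7.33 box xyz [7.000e-01 4.000e-02 6.307e+01] F [-2.14  0.74 10.98] gap 51.6
z62.0 7.68 box xyz [7.100e-01 3.000e-02 6.325e+01] F [-1.98 -0.22  8.49] gap 51.11
z62.4 8.03 box xyz [6.70e-01 6.00e-02 6.33e+01] F [-0.12  0.35  6.78] gap 51.21
z62.8 8.38 box xyz [ 0.55  0.07 63.32] F [-0.06 -0.38  5.94] gap 51.0
```

```bash
cat > g.py <<'E'
from h import *
Z=63.3
go(0,0,Z,20);ctrl.sleep(.1);e,f=pr("z")
for d in (1,-1):
    yy=0
    while abs(yy)<8.5:
        yy+=d*0.7
        go(0,yy,Z,20); e,f=pr("%.1f"%yy)
        if f[1]*d<-8 or abs(f[2])>14: break
    ctrl.sleep(.1); pr("settled")
    go(0,0,Z,25)
ctrl.sleep(.1); pr("back")
E
python3 g.py
```

```text
z 8.73 box xyz [ 0.14  0.07 63.38] F [-0.17  0.2   4.  ] gap 50.93
0.7 8.98 box xyz [2.000e-02 5.300e-01 6.333e+01] F [ 1.   -1.51  3.95] gap 51.31
1.4 9.23 box xyz [-4.000e-02  1.210e+00  6.335e+01] F [ 0.99 -3.38  4.15] gap 51.22
2.1 9.48 box xyz [-0.1   1.98 63.34] F [ 0.57 -3.41  5.  ] gap 51.0
2.8 9.73 box xyz [-0.15  2.69 63.32] F [-0.62 -3.93  5.27] gap 50.86
3.5 9.98 box xyz [-0.13  3.4  63.34] F [-0.26 -3.18  5.04] gap 51.39
4.2 10.23 box xyz [-0.17  4.06 63.35] F [ 0.   -3.4   5.59] gap 51.46
4.9 10.48 box xyz [-0.23  4.28 63.3 ] F [-0.43 -6.05  5.79] gap 51.14
5.6 10.73 box xyz [-0.25  4.41 63.32] F [ 0.66 -8.41  5.81] gap 51.05
settled 10.83 box xyz [-0.24  4.42 63.32] F [ 1.35 -8.82  5.46] gap 51.19
-0.7 11.46 box xyz [ 0.25 -0.32 63.36] F [0.72 2.87 3.16] gap 51.21
-1.4 11.71 box xyz [ 0.15 -1.28 63.37] F [0.49 2.65 3.69] gap 51.22
-2.1 11.96 box xyz [ 0.08 -2.04 63.34] F [-0.44  4.05  4.73] gap 51.38
-2.8 12.21 box xyz [ 0.13 -2.1  63.37] F [-0.73  7.7   5.05] gap 51.06
-3.5 12.46 box xyz [ 0.16 -2.18 63.36] F [-1.82  9.83  3.85] gap 51.27
settled 12.56 box xyz [ 0.16 -2.17 63.37] F [-1.96  9.77  3.85] gap 51.3
back 12.95 box xyz [-0.27 -0.42 63.34] F [-0.44  1.02  4.77] gap 50.74
```

```bash
cat > g2.py <<'E'
from h import *
go(0,1.05,63.3,20)
for z in (63.7,64.1,64.5,64.9):
    go(0,1.05,z,20);ctrl.sleep(.05);e,f=pr("z%.1f"%z); Z=z
    if f[2]<-1.2 or e[2]>64.5: break
for d,s in ((1,2.8),(-1,-0.9)):
    yy=s; go(0,yy,Z,25)
    while abs(yy)<8:
        e,f=pr("%.1f"%yy)
        if f[1]*d<-5 or abs(f[2])>9: break
        yy+=d*0.4
        go(0,yy,Z,20)
go(0,1.05,Z,25)
ctrl.sleep(.1); pr("back")
E
python3 g2.py
```

```text
z63.7 13.5 box xyz [-0.41  0.38 63.41] F [ 1.33 -2.29  2.12] gap 51.33
z64.1 13.8 box xyz [-0.33  1.11 63.77] F [ 1.18 -0.18 -1.06] gap 50.89
z64.5 14.1 box xyz [-0.29  1.14 64.37] F [-0.01 -0.19 -0.97] gap 50.81
z64.9 14.4 box xyz [-0.11  1.02 64.9 ] F [-0.08 -0.32 -1.04] gap 51.39
2.8 14.65 box xyz [-1.000e-02  2.900e+00  6.489e+01] F [-0.01 -0.   -0.41] gap 50.73
3.2 14.9 box xyz [1.000e-02 3.230e+00 6.489e+01] F [-0.23 -0.43 -1.32] gap 50.51
3.6 15.15 box xyz [-1.000e-02  3.630e+00  6.491e+01] F [-0.52 -0.11 -0.88] gap 51.19
4.0 15.4 box xyz [-2.000e-02  3.930e+00  6.489e+01] F [ 0.89  0.23 -0.32] gap 50.84
4.4 15.65 box xyz [-0.07  4.1  64.88] F [ 1.26 -2.33 -0.1 ] gap 51.14
4.8 15.9 box xyz [-0.09  4.24 64.88] F [ 1.34 -5.17 -0.8 ] gap 51.32
-0.9 16.27 box xyz [ 0.07 -0.8  64.95] F [-0.35  0.19 -1.11] gap 50.98
-1.3 16.52 box xyz [ 2.00e-02 -1.18e+00  6.49e+01] F [ 0.18  1.64 -1.23] gap 51.16
-1.7 16.77 box xyz [-1.000e-02 -1.690e+00  6.489e+01] F [ 0.52 -0.38 -0.09] gap 51.41
-2.1 17.02 box xyz [-1.00e-02 -1.99e+00  6.49e+01] F [-0.35  1.2  -0.98] gap 51.5
-2.5 17.27 box xyz [ 0.08 -2.04 64.92] F [-1.63  4.29 -1.4 ] gap 51.06
-2.9 17.52 box xyz [ 6.000e-02 -2.110e+00  6.492e+01] F [-1.84  6.17 -0.66] gap 50.82
back 17.93 box xyz [-0.07  0.76 64.86] F [ 0.27  0.45 -1.43] gap 51.34
```

The cover hangs free (Fz = -1 N), with clear walls at y of about +4.03 and -1.98. The middle is about +1.02, so I'll lift there in small steps while watching the force.

```bash
cat > l.py <<'E'
from h import *
import sys
y=float(sys.argv[1])
go(0,y,64.9,20); ctrl.sleep(.15); pr("pre")
z=64.9; ok=True
while z<70.4:
    z+=0.5; go(0,y,z,10); e,f=pr("z%.1f"%z)
    if f[2]<-5:
        ok=False; ctrl.sleep(.02); t=ctrl.read_state(); print("HOOK torque",t['torque'],t['wrist_force']); go(0,y,64.9,20); pr("down"); break
print(ok)
E
python3 l.py 1.02
```

```text
pre 18.33 box xyz [2.000e-02 9.500e-01 6.491e+01] F [-0.01 -0.26 -0.53] gap 50.82
z65.4 18.58 box xyz [-1.000e-02  1.180e+00  6.546e+01] F [-0.78  1.13 -0.19] gap 51.28
z65.9 18.83 box xyz [2.000e-02 1.170e+00 6.591e+01] F [-0.43  1.92 -0.78] gap 50.78
z66.4 19.08 box xyz [3.000e-02 1.160e+00 6.638e+01] F [-1.83  2.47 -1.17] gap 51.07
z66.9 19.33 box xyz [5.000e-02 1.180e+00 6.687e+01] F [-0.55  3.16 -3.09] gap 50.98
z67.4 19.58 box xyz [3.000e-02 1.170e+00 6.741e+01] F [ 0.09  4.52 -2.79] gap 50.94
z67.9 19.83 box xyz [2.00e-02 1.15e+00 6.79e+01] F [-0.25  5.07 -3.93] gap 51.15
z68.4 20.08 box xyz [1.00e-02 1.16e+00 6.84e+01] F [-0.46  5.62 -3.65] gap 51.28
z68.9 20.33 box xyz [2.00e-02 1.17e+00 6.89e+01] F [-0.01  4.9  -2.96] gap 51.04
z69.4 20.58 box xyz [ 0.    1.18 69.4 ] F [-0.71  5.56 -4.27] gap 50.83
z69.9 20.83 box xyz [3.00e-02 1.16e+00 6.99e+01] F [-0.08  5.14 -4.  ] gap 51.21
z70.4 21.08 box xyz [3.00e-02 1.17e+00 7.04e+01] F [ 0.18  5.17 -3.54] gap 51.11
True
```

It's past the hook height with a slight side rub of +5 N from the -y side. I'll move y by +0.4 mm and carry on up.

```bash
cat > l2.py <<'E'
from h import *
go(0,1.4,70.4,20); pr()
y=1.4; z=70.4
while z<92:
    z+=1.2; go(0,y,z,15); e,f=pr("z%.1f"%z)
    if f[2]<-8 or abs(f[1])>10: print("STOP");break
    if abs(f[1])>2.5: y+=0.15*np.sign(f[1])
else:
    go(0,1.4,150,100); ctrl.sleep(.15); pr("up")
    p=cam("wrist");save(p,"w3.png")
    p=cam("side");save(p,"s3.png",(120,330,140,420),2.8)
E
python3 l2.py
```

```text
21.33 box xyz [-0.    1.23 70.48] F [-0.53  2.45 -2.98] gap 50.88
z71.6 21.58 box xyz [ 0.    1.25 71.8 ] F [-1.06  2.23 -0.89] gap 51.21
z72.8 21.83 box xyz [6.00e-02 1.22e+00 7.30e+01] F [-0.25  1.81 -0.14] gap 51.12
z74.0 22.08 box xyz [5.000e-02 1.110e+00 7.416e+01] F [ 0.35 -0.15 -0.96] gap 50.86
z75.2 22.33 box xyz [7.000e-02 1.320e+00 7.532e+01] F [-0.22  0.01 -0.97] gap 51.37
z76.4 22.58 box xyz [ 0.08  1.41 76.5 ] F [ 0.47 -0.39 -0.61] gap 51.26
z77.6 22.83 box xyz [6.000e-02 1.440e+00 7.771e+01] F [-0.78  0.56 -0.2 ] gap 51.38
z78.8 23.08 box xyz [7.00e-02 1.44e+00 7.89e+01] F [-0.01  0.7  -0.53] gap 51.06
z80.0 23.33 box xyz [5.000e-02 1.440e+00 8.007e+01] F [-0.   -1.21 -0.82] gap 50.99
z81.2 23.58 box xyz [6.000e-02 1.430e+00 8.131e+01] F [-0.07  0.21 -1.28] gap 50.99
z82.4 23.83 box xyz [7.000e-02 1.400e+00 8.249e+01] F [ 0.57 -0.28 -1.1 ] gap 51.36
z83.6 24.08 box xyz [7.000e-02 1.420e+00 8.371e+01] F [-0.36  0.01 -0.22] gap 51.3
z84.8 24.33 box xyz [8.00e-02 1.41e+00 8.49e+01] F [ 0.22  0.4  -0.96] gap 51.3
z86.0 24.58 box xyz [4.000e-02 1.420e+00 8.608e+01] F [-0.16 -0.91 -1.27] gap 51.0
z87.2 24.83 box xyz [8.000e-02 1.450e+00 8.731e+01] F [ 0.62 -0.19 -1.3 ] gap 50.87
z88.4 25.08 box xyz [6.000e-02 1.430e+00 8.851e+01] F [ 0.94  0.14 -1.86] gap 51.31
z89.6 25.33 box xyz [7.00e-02 1.42e+00 8.97e+01] F [ 0.35  0.24 -1.2 ] gap 50.95
z90.8 25.58 box xyz [6.000e-02 1.420e+00 9.089e+01] F [ 0.46 -0.91 -1.44] gap 50.9
z92.0 25.83 box xyz [6.00e-02 1.43e+00 9.21e+01] F [ 0.49  0.23 -0.59] gap 51.24
up 26.72 box xyz [ -0.5    1.23 149.13] F [ 0.19 -0.64 -0.32] gap 50.99
```

View pics/w3.png

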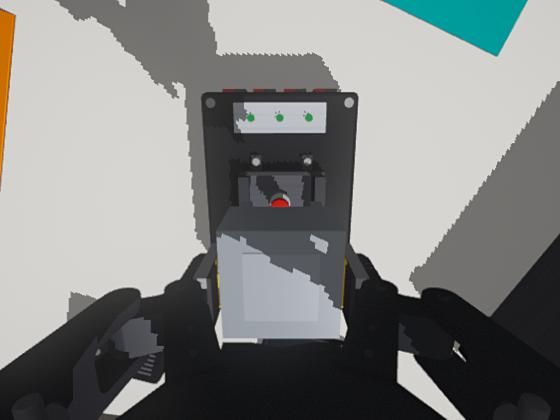

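View pics/s3.png

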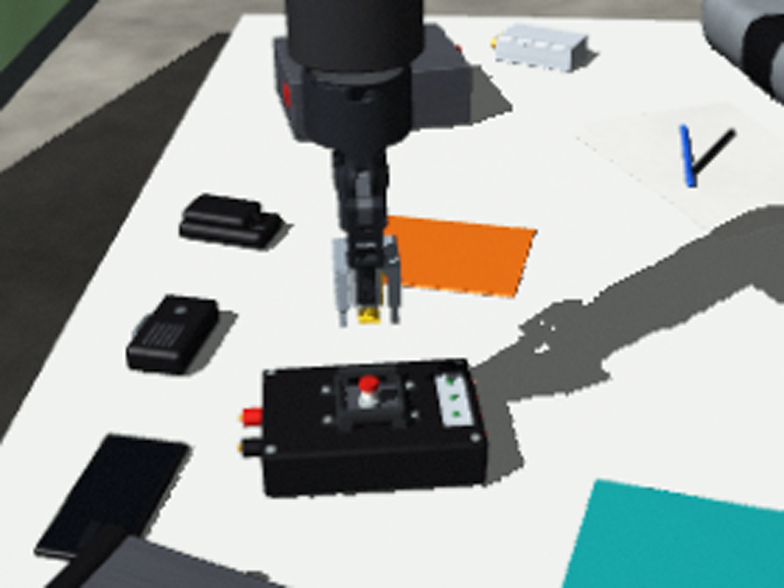

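The cover is off and level in the gripper. The red button is exposed at (280,203) in the wrist view, and the bystanders haven't moved. Next I'll carry the cover to the orange mat and set it down under force watch.

```bash
cat > m.py <<'E'
from h import *
M=np.array([504.2,-172.3]); y=170.9
q=quat(y)
def s(tag):
    t=ctrl.read_state();print(tag,round(t['time'],2),t['eef_pos'].round(2),t['wrist_force'].round(2),round(t['finger_gap'],2));return t
ctrl.move_to([*M,100],q); s("above")
ctrl.move_linear([*M,28],feed=60); ctrl.sleep(.2); b=s("low")['wrist_force'][2]
z=25.5
ctrl.move_linear([*M,z],feed=20)
while z>17:
    f=s("z%.1f"%z)['wrist_force'][2]
    if f-b>4: break
    z-=0.6; ctrl.move_linear([*M,z],feed=15)
ctrl.sleep(.1); s("set")
p=cam("side");save(p,"s4.png",(120,330,140,420),2.8)
E
python3 m.py
```

```text
above 28.07 [ 504.92 -171.73  100.29] [ 0.4   0.17 -0.35] 51.02
low 29.62 [ 504.35 -172.29   28.29] [ 0.02 -0.02 -1.14] 50.82
z25.5 29.9 [ 504.03 -172.31   25.33] [-0.3  -0.56 -1.05] 50.97
z24.9 30.15 [ 504.17 -172.3    24.85] [ 0.04 -0.03 -1.2 ] 51.34
z24.3 30.4 [ 504.17 -172.29   24.23] [ 0.23  0.48 -1.53] 50.76
z23.7 30.65 [ 504.18 -172.28   23.65] [-0.86  0.08 -0.47] 50.88
z23.1 30.9 [ 504.16 -172.31   23.04] [ 0.12  0.84 -1.46] 50.98
z22.5 31.15 [ 504.14 -172.32   22.45] [-0.32  0.22 -0.86] 50.81
z21.9 31.4 [ 504.16 -172.31   21.84] [ 0.14 -0.27 -0.03] 50.99
z21.3 31.65 [ 504.26 -172.31   21.44] [ 0.06 -0.19  2.18] 51.45
z20.7 31.9 [ 504.32 -172.31   21.34] [-2.45  1.35  8.44] 51.0
set 32.0 [ 504.33 -172.32   21.34] [-1.46  1.47  7.77] 50.92
```

View pics/s4.png

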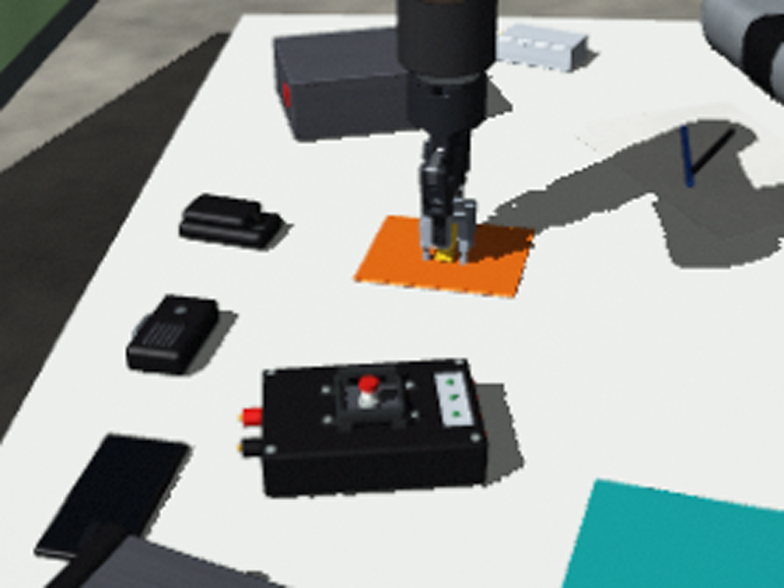

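The foot is down on the mat at the predicted height, centred, with 8 N of contact. I'll release, retract and check.

```bash
cat > r.py <<'E'
from h import *
M=np.array([504.2,-172.3])
ctrl.gripper_open(); ctrl.sleep(.1)
t=ctrl.read_state();print(t['time'],t['eef_pos'],t['wrist_force'],t['finger_gap'])
ctrl.move_linear([*M,130],feed=120)
p=cam("wrist");save(p,"w5.png")
v,u=np.mgrid[0:420,0:560];uv=np.c_[u.ravel(),v.ravel()]
pts=withdepth(p,uv);hsv=cv2.cvtColor(p["img"],cv2.COLOR_RGB2HSV).reshape(-1,3)
near=(abs(pts[:,0]-504)<60)&(abs(pts[:,1]+173)<60)
m=near&(abs(pts[:,2]-53)<2)&(hsv[:,1]<100)
print("top",m.sum(),np.median(pts[m][:,2]),cv2.minAreaRect(pts[m][:,:2].astype(np.float32)))
y=189.05
ctrl.move_to(viewpos([550,151.1,62],230,y),quat(y))
ctrl.close(); ctrl.sleep(.2)
p=cam("wrist");save(p,"w6.png")
pts=withdepth(p,uv);hsv=cv2.cvtColor(p["img"],cv2.COLOR_RGB2HSV).reshape(-1,3)
near=(abs(pts[:,0]-550)<30)&(abs(pts[:,1]-151)<30)
m=near&((hsv[:,0]<8)|(hsv[:,0]>172))&(hsv[:,1]>140)&(abs(pts[:,2]-67)<4)
print("btn",m.sum(),np.median(pts[m][:,2]),pts[m].mean(0),cv2.minEnclosingCircle(pts[m][:,:2].astype(np.float32)))
print(lm(p,"button_top"))
for a,b in lm(p,"button_top"): print(onz(p,[b],67))
m=(abs(pts[:,0]-550)<110)&(abs(pts[:,1]-150)<85)&(abs(pts[:,2]-45)<3);print("box",cv2.minAreaRect(pts[m][:,:2].astype(np.float32)))
t=ctrl.read_state();print(t['time'],t['eef_pos'],t['wrist_force'],t['finger_gap'])
E
python3 r.py
```

```text
32.5917 [ 504.20432356 -172.309099     20.63052899] [0.29891274 0.03757335 0.15029864] 85.44777449774877
top 4085 53.69955906587688 ((503.775146484375, -172.00656127929688), (49.13844299316406, 48.38267135620117), 80.55809783935547)
btn 323 67.40340406338359 [549.47254703 151.15900267  67.27593931] ((549.6881103515625, 151.2686767578125), 7.317824840545654)
[(0.54, array([277.9, 203.3]))]
[[549.19864729 148.9695569   67.        ]]
box ((549.1841430664062, 150.93516540527344), (167.81857299804688, 119.66548156738281), 8.994551658630371)
36.0583 [554.81902501 152.0146806  140.75097182] [ 0.35721159 -0.46483055  0.14466042] -0.1837129979292732
```

View pics/w5.png

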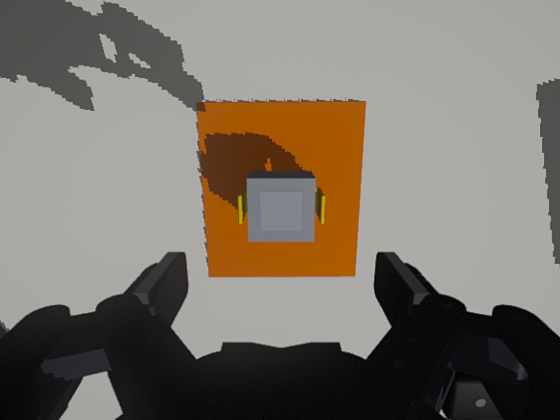

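View pics/w6.png

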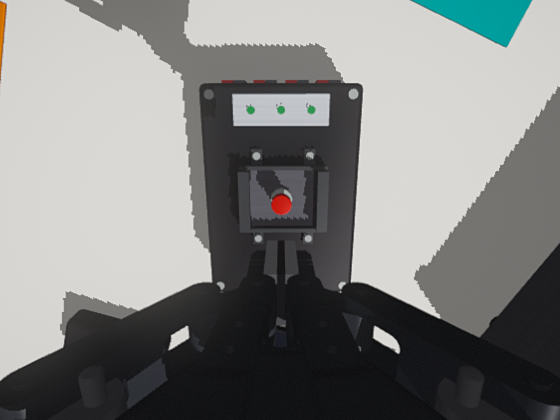

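The cover stands upright in the middle of the mat. The button is at about (281,204), which is world (549.7, 151.2, 67). Next is the light press under force watch with the fingers shut.

```bash
cat > k.py <<'E'
from h import *
P=[549.7,151.2]
def s(tag):
    t=ctrl.read_state();print(tag,round(t['time'],2),t['eef_pos'].round(2),t['wrist_force'].round(2),round(t['finger_gap'],2));return t
ctrl.move_linear([*P,72],feed=70); ctrl.sleep(.2); b=s("pre")['wrist_force'][2]
z=72
while z>57.5:
    z-=0.7; ctrl.move_linear([*P,z],feed=20); t=s("z%.1f"%z); f=t['wrist_force'][2]-b
    if f>9: break
ctrl.sleep(.15); s("pressed")
ctrl.move_linear([*P,150],feed=120)
y=189.05
ctrl.move_to(viewpos([550,151.1,62],230,y),quat(y)); ctrl.sleep(.15)
p=cam("wrist");save(p,"w7.png")
v,u=np.mgrid[0:420,0:560];uv=np.c_[u.ravel(),v.ravel()]
pts=withdepth(p,uv);hsv=cv2.cvtColor(p["img"],cv2.COLOR_RGB2HSV).reshape(-1,3)
near=(abs(pts[:,0]-550)<30)&(abs(pts[:,1]-151)<30)
m=near&((hsv[:,0]<8)|(hsv[:,0]>172))&(hsv[:,1]>140)&(abs(pts[:,2]-64)<8)
print("btn",m.sum(),np.median(pts[m][:,2]),pts[m].mean(0)); s("end")
p=cam("scene");save(p,"c7.png");p=cam("side");save(p,"s7.png",(120,330,140,420),2.8)
E
python3 k.py
```

```text
pre 37.39 [549.93 151.32  72.44] [0.5  0.26 0.56] 0.46
z71.3 37.64 [549.66 151.18  71.32] [ 0.3  -0.03  0.37] -0.04
z70.6 37.89 [549.65 151.18  70.51] [-0.66  0.14 -0.31] -0.21
z69.9 38.14 [549.66 151.18  69.83] [ 0.8   0.41 -0.63] -0.04
z69.2 38.39 [549.67 151.2   69.15] [-0.2   0.85  0.56] -0.45
z68.5 38.64 [549.67 151.17  68.45] [0.37 0.21 0.07] -0.12
z67.8 38.89 [549.66 151.19  67.74] [0.21 0.05 0.09] -0.13
z67.1 39.14 [549.76 151.23  67.11] [-0.45  0.03  1.01] 0.05
z66.4 39.39 [549.75 151.2   66.53] [-1.07 -1.12  1.64] -0.04
z65.7 39.64 [549.76 151.23  65.79] [-0.57 -0.49  3.38] -0.36
z65.0 39.89 [549.79 151.25  65.  ] [-0.71 -0.3   2.83] -0.11
z64.3 40.14 [549.77 151.23  64.22] [-0.78 -0.49  2.18] -0.27
z63.6 40.39 [549.74 151.23  63.53] [-0.03 -0.31  2.68] -0.17
z62.9 40.64 [549.74 151.21  62.85] [0.29 0.08 1.53] -0.14
z62.2 40.89 [549.73 151.25  62.12] [-0.02 -0.13  2.96] 0.07
z61.5 41.14 [549.73 151.26  61.46] [ 0.38 -0.37  2.43] 0.17
z60.8 41.39 [549.77 151.23  61.06] [-0.82  0.12  6.28] 0.05
z60.1 41.64 [549.83 151.27  60.99] [-3.18 -0.19 11.27] 0.11
pressed 41.79 [549.83 151.25  61.  ] [-2.74 -0.61 10.98] 0.48
btn 309 61.31797291627558 [549.36438561 151.10566926  61.1962961 ]
end 43.14 [554.74 151.97 140.68] [-0.18  0.01 -0.73] -0.13
```

View pics/w7.png

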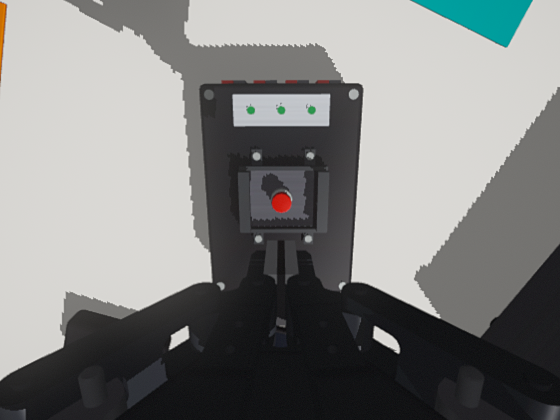

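View pics/s7.png

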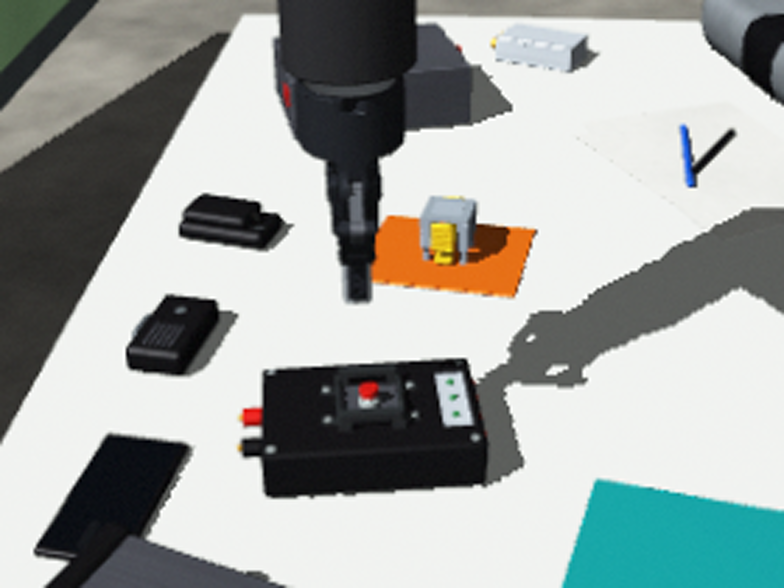

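View pics/c7.png

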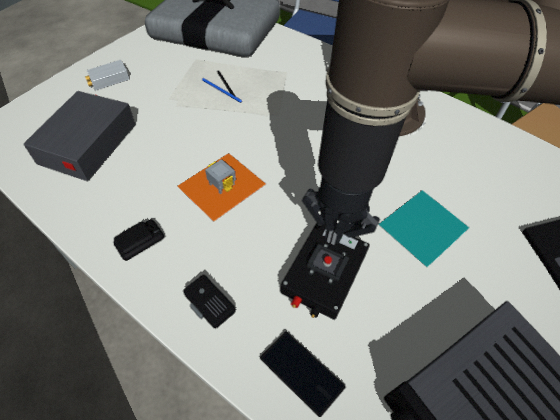

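The button is hard in at z = 61.0 mm, 6 mm below where it started. The cover is upright at the middle of the orange mat, the bystanders are where they were, and the arm is clear of everything, so I'll hand in.

```bash
python3 -c "
from plant import ctrl
print(ctrl.hand_in(), ctrl.read_state()['time'])"
```

```text
the job is handed in; nothing more can be done
the job is handed in; nothing more can be done
```

The job is handed in at about 43 s: the cover is off and standing on the orange mat, and the breaker's reset button is fully in.

**Cover removal:** I squeezed both tabs to their stops with a 28 N grip and felt for the ends of the cover's free play along y. I lifted at the middle of that play. There was a side rub of about 5 N on the way up, so I shifted about 0.4 mm. The pull never went above about 4 N, against the 15 N at which a hooked barb breaks.

**Set-down:** The cover was set on the mat under force watch, with about 8 N of contact before release. Afterwards the wrist camera put it upright at (503.8, -172.0), against a measured mat centre of (504.2, -172.6).

**Button:** I pressed it with about 11 N until it stopped. The fingertips stopped at 61.0 mm and the camera read 61.3 mm, so it went the full 6 mm down.

**Last pictures:** The phone, mouse and microphone look unmoved, and the gripper is clear of everything.

**Readings that disagreed:**
- **Free play:** I felt about 6.0–6.3 mm in total, not the 7.6 mm described. The middle of that was still good enough to lift the cover.
- **Button position:** The trained network placed the button about 2 mm off in y from my colour and depth fit. I used the fit.

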